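Tip the green kit carton out of a packed rack

ROBOT

A 6-joint arm with a two-finger parallel gripper is mounted at the origin on the work surface. World frame = base frame: x ahead of the robot, y to its left, z up, the work surface at z = 0. Lengths are in m, angles in rad, forces in N, time in s.
With the tool pointing down it reaches from about 0.3 to 0.875 m from the base axis. Payload 6.4 kg.
Tool frame: the origin (TCP) lies midway between the tips of the shut fingers; the grasp point (between the pads) lies 19 mm behind it (ctrl.tcp_to_grasp is the distance from the TCP to the grasp point, in m); z points along the fingers, y is the direction in which the jaws open and shut (so a half turn about z gives the same grasp; the last joint's range is limited). The gripper opens to 85 mm and grips with 20 to 120 N. Pads are 22 mm wide; open, the fingers measure 114 mm over their backs; the gripper's body (76 mm by 85 mm) begins 54 mm behind the grasp point. The pads swing forward as they close: fully open they stand 13 mm farther back than shut.
Start: joints at [1.114, 0.181, 1.607, -0, 1.354, -0.206], TCP at [0.143, 0.557, 0.231] pointing down, gripper open.
Joint ranges: [-2.99, 2.99], [-0.89, 2.07], [0.3, 2.58], [-1.14, 4.28], [0, 2.63], [-3.12, 3.12]. Speed limits (rad/s): [2.57, 2.57, 3.01, 3.14, 3.14, 3.14].

INTERFACE

Orientations are given as a unit quaternion [w, x, y, z].
In Python, from bench import monitor, imaging, order, spotter, ctrl gives the robot as it stands.
- The arm moves only by the shell command python3 -m pendant 'ROWS'. ROWS is JSON, a list that holds one entry, the list of rows, each a list of 5 numbers: the shift along the world's x, y, z in mm, then the turn about the world's z in degrees, then the finger opening in mm, from 0 to 85.4. A call has 1 to 8 rows; each row shifts and turns the commanded pose from where the row before left it; what a row does not reach is not made up. A row lasts 1/8 s, in which the tool goes at most 62.5 mm and 10.7 degrees, less where a joint would pass 70% of its speed; a pose out of reach is approached as far as the arm can. A call with a gripper value outside its range is refused whole. The fingers move at their own pace and stop on an object; the grip force is fixed at half the most. Time passes only in rows, so rows that do not move let the fingers close. It gives the time, the measured TCP pose, the force and the opening at its end, in the units of the state.
- monitor.get_obs(): the state, without advancing time (a new reading comes with each control period).
- imaging.camera(name): name is "side" or "top"; returns a dict with "img" (400x640x3 uint8, red, green, blue), "vfov" (degrees; the focal length in pixels is half the picture's height over the tangent of half this angle, whatever the lens; pixels are square), "cx", "cy" (the principal point, pixels), "origin" and "orientation" of the camera in the world. Camera axes: x right, y down, z forward; pixel columns grow to the right and rows downward; lengths in m; the calibration is good to about 2 mm. A picture is of the moment at which its call begins. There is no depth.
- order.hand_in(): hands the job in, once; it reports no verdict.
Trained networks look in the newest picture that a camera, given by its name, has taken for a name from the list of things; names that differ only in an ending like _2 or _b are one class to them, and where a whole thing is asked for, a point or a joint stands for the part that bears it (a point fixed in the world has none). Each returns a list of dicts, best first, with "confidence" (0 to 1); they miss things now and then, are a little off and sometimes report something else, mostly with a low value. They report only what shows in the picture. A call takes as long as a camera call. They do not tell look-alikes from the thing itself.
- spotter.recognise(camera, thing): "at" ([x, y, z] in m, in the coordinates of the camera as it stood for that picture, good to about 4 mm: the middle of the surface that is visible of it).
- spotter.tip_of(camera, thing): "at" ([x, y, z] in m, in the coordinates of the camera as it stood for that picture, good to about 4 mm: a listed point, or the origin of a listed thing).
The state is a dict: "time_s": time; "q": joint angles; "dq": joint speeds; "joint_efforts": joint torques, N m; "eef_pos": TCP position; "eef_rot": TCP orientation; "wrist_force": force on the tool from outside, world axes, zero at the start; "torque": the same for the moment, N m; "opening": opening from 0.0 (shut) to 1.0 (fully open).
Only numpy, scipy, OpenCV 4.12 (cv2) and the standard library are available. Lean on these libraries where they do the work, as an engineer would, in place of code of your own. Each camera call takes 0.05 s, during which the arm holds its last target. There are 200 camera calls.

TASK

The green-topped kit carton is wedged in the packed front row of the white rack, too tight to be gripped. Tip it forward on to the rack's sloping grey front so that it leans there, then take hold of it, lift it out and set it down (do not drop it) standing upright in the blue tray. Leave all the other cartons standing in their places in the rack, and do not disturb the bottle and the tube rack.

Things in the scene. Friction and masses are not known exactly. Their poses are not given: they have to be found in the camera images.
- rack: white open rack, fixed, 225 mm wide. Origin on the table under the middle of the front row; z up, y along the row, x from its sloping front to its back. Floor top at z = 6 mm. Five tall cartons stand from x = -44 to 44 mm, side by side along y, pitch 42.8 mm. Behind them, x = 45 to 95 mm, three low cartons 80 mm tall. Back wall x = 97 to 101 mm, 64 mm high; end walls at y = +-110 mm, 75 mm high.
- rack_edge (a point): middle of the line (along y) where the rack's floor meets its sloping grey front panel, at rack x = -44, z = 6 mm, axes as the rack's. From it the panel rises to -x at 45 degrees, 60 mm long, over the whole width (upper edge 42 mm above and ahead of this line). A carton pulled forward at its top pivots on this line, balances at about 34 degrees, then falls by itself on to the panel and leans there at 45 to 50 degrees.
- kit_green_center (a point): centre of the green-topped white carton to take out: 88 (x) x 42 (y) x 130 mm (z), rigid, 100 to 200 g. In one of the three inner places of the front row, under 1 mm from its neighbours, axes as the rack's. The upper 50 mm of its back face (+x) is free, above the low cartons. Its 88 mm depth is too wide to grip; across its 42 mm width it can be gripped once it leans out ahead of the row.
- kit_blue_center (a point): blue-topped carton, the same size and shape as the green one, at its centre; at the +y end of the front row; must stay
- kit_orange_center (a point): orange-topped carton, the same size and shape as the green one, at its centre; an inner place of the front row; must stay
- kit_red_center (a point): red-topped carton, the same size and shape as the green one, at its centre; an inner place of the front row; must stay
- kit_yellow_center (a point): yellow-topped carton, the same size and shape as the green one, at its centre; at the -y end of the front row; must stay
- small0_center (a point): grey-topped low carton of the back row, 50 (x) x 70 (y) x 80 mm tall, at its centre; must stay in place
- small1_center (a point): blue-topped low carton of the back row, 50 (x) x 70 (y) x 80 mm tall, at its centre; must stay in place
- small2_center (a point): grey-topped low carton of the back row, 50 (x) x 70 (y) x 80 mm tall, at its centre; must stay in place
- tray_in (a point): blue square tray, fixed, 150 x 150 mm outside, walls 5 mm thick and 22 mm high; this point is the centre of its inner floor (5 mm above the table)
- reagent: amber bottle with blue cap beyond the tray, 60 mm diameter, 130 mm tall, origin at the centre of its underside; a bystander
- tubes: low black tube rack beyond the tray, 75 x 55 x 45 mm, origin at the centre of its underside; a bystander
There are look-alikes about, which are no part of the job. Leave any purple look-alike of the part that bears kit_green_center alone.

How it is judged:
By the outcome, as a careful person would: the job done as asked, in the order asked, and still so for the second after the job is handed in, with the robot touching nothing.
It also fails if it takes over 61 s, if anything falls off the work surface, if the arm or the gripper's body presses on something with over 40 N, if the wrist force passes 120 N, or if a joint passes its speed limit or range.

## Working session

There is one attempt and no reset: what is moved stays moved. The work goes in short steps, Python scripts to look and compute and a shell command to move; the robot and the scene stay as the last step left them, time stands still between calls to the robot, and variables do not carry over. Pictures are saved under pics/ and viewed, about 8 in all and at most 12, crops included, and the job is handed in when it is done.

```bash
ls; mkdir -p pics; cat > h.py <<'E'
from bench import monitor, imaging, order, spotter, ctrl
import numpy as np, cv2
from scipy.spatial.transform import Rotation as R
def cam(n):
    c=imaging.camera(n); q=np.array(c["orientation"]); c["R"]=R.from_quat(q[[1,2,3,0]]).as_matrix() if q.size==4 else q
    c["o"]=np.array(c["origin"]); c["f"]=200/np.tan(np.radians(c["vfov"])/2) ; return c
def w(c,p): return c["o"]+c["R"]@np.array(p)
def px(c,P):
    p=c["R"].T@(np.array(P)-c["o"]); return np.array([c["cx"]+c["f"]*p[0]/p[2],c["cy"]+c["f"]*p[1]/p[2]])
def ray(c,u,v): return c["R"]@np.array([(u-c["cx"])/c["f"],(v-c["cy"])/c["f"],1])
def onz(c,u,v,z):
    d=ray(c,u,v); return c["o"]+d*(z-c["o"][2])/d[2]
def tri(c1,p1,c2,p2):
    a=ray(c1,*p1);b=ray(c2,*p2); s=np.linalg.lstsq(np.stack([a,-b],1),c2["o"]-c1["o"],rcond=None)[0]
    A=c1["o"]+s[0]*a;B=c2["o"]+s[1]*b; return (A+B)/2,np.linalg.norm(A-B)
E
python3 - <<'E'
from h import *
np.set_printoptions(precision=4,suppress=True)
ims=[]
for n in("side","top"):
    c=cam(n); ims.append(c["img"]); print(n,c["o"],c["R"][:,2],c["f"],c["cx"],c["cy"])
    for t in "rack rack_edge kit_green_center kit_blue_center kit_orange_center kit_red_center kit_yellow_center small0_center small1_center small2_center tray_in reagent tubes".split():
        r=spotter.tip_of(n,t)
        print(t,[(w(c,x["at"]).round(4),px(c,w(c,x["at"])).round(),round(x["confidence"],2)) for x in r[:3]])
    cv2.imwrite(f"pics/{n}0.png",c["img"][:,:,::-1])
print(monitor.get_obs()); print(ctrl.tcp_to_grasp)
E
```

```text
pics
side [ 0.558  -0.7716  0.5414] [ 0.1059  0.842  -0.5289] 401.3169719868076 319.6072761158534 194.36749509444698
rack [(array([ 0.6225, -0.188 ,  0.0037]), array([317., 269.]), 0.6)]
rack_edge [(array([ 0.5696, -0.1834,  0.0044]), array([289., 270.]), 0.86)]
kit_green_center [(array([ 0.6159, -0.4118,  0.0611]), array([332., 347.]), 0.75)]
kit_blue_center []
kit_orange_center []
kit_red_center []
kit_yellow_center [(array([ 0.5985, -0.2767,  0.0684]), array([308., 278.]), 0.77)]
small0_center [(array([ 0.6997, -0.129 ,  0.0455]), array([350., 230.]), 0.93)]
small1_center [(array([ 0.6865, -0.1997,  0.0464]), array([351., 253.]), 0.89), (array([0.582 , 0.1924, 0.0007]), array([284., 177.]), 0.46)]
small2_center [(array([0.5826, 0.1937, 0.0056]), array([284., 176.]), 0.75), (array([ 0.6735, -0.2669,  0.047 ]), array([351., 278.]), 0.73)]
tray_in [(array([0.5838, 0.1914, 0.0026]), array([285., 177.]), 0.74)]
reagent [(array([ 0.7446,  0.1853, -0.0013]), array([343., 174.]), 0.58)]
tubes [(array([ 0.7285,  0.2695, -0.0019]), array([332., 161.]), 0.67), (array([ 0.7443,  0.1878, -0.00
[... 677 characters left out ...]
 188.]), 0.77)]
tray_in [(array([0.5866, 0.1898, 0.0067]), array([195., 227.]), 0.55)]
reagent [(array([0.7427, 0.186 , 0.0008]), array([202., 159.]), 0.58)]
tubes [(array([0.7306, 0.2682, 0.0024]), array([165., 163.]), 0.68)]
{'time_s': 1.4, 'q': array([ 1.1137,  0.1808,  1.607 , -0.    ,  1.3538, -0.2063]), 'dq': array([ 0.0004,  0.0014, -0.0004,  0.0005,  0.0008,  0.0006]), 'joint_efforts': array([ -0.0008, -44.4846, -35.1669,  -0.0005,   0.0008,   0.    ]), 'eef_pos': array([0.1427, 0.557 , 0.2313]), 'eef_rot': array([-0.    ,  0.1251,  0.9921, -0.    ]), 'wrist_force': array([-0.2227,  0.4021,  0.3202]), 'torque': array([-0.0016,  0.001 , -0.0166]), 'opening': 0.9967969565808695}
0.0187
```

```bash
python3 -c "
import cv2,numpy as np
s=cv2.imread('pics/side0.png');t=cv2.imread('pics/top0.png')
cv2.imwrite('pics/c1.png',np.vstack([cv2.resize(s[130:400,180:480],(666,600),interpolation=2)]))
cv2.imwrite('pics/c2.png',cv2.resize(t[110:310,140:520],(800,421),interpolation=2))"
```

```text
(no output)
```

View pics/c1.png

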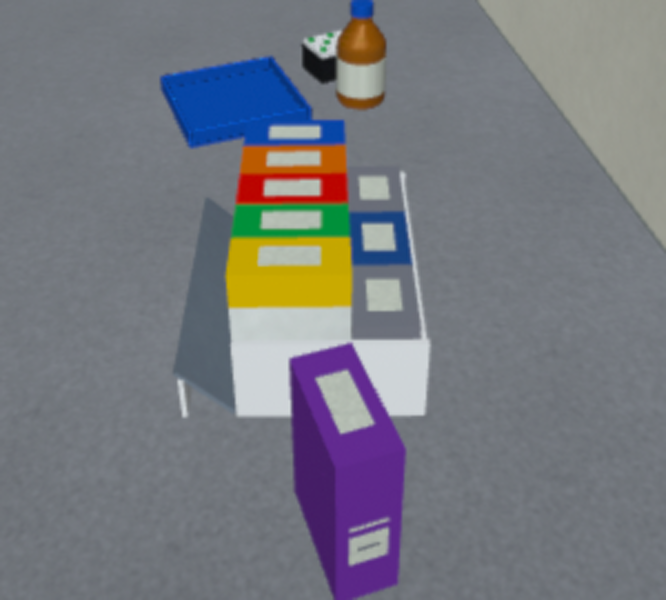

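View pics/c2.png

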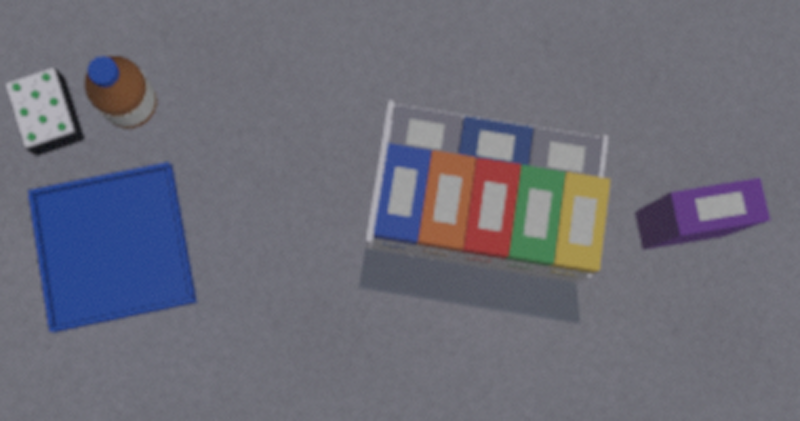

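Left to right in the top crop: blue (400,190), orange (447,198), red (492,206), green (538,213), yellow (583,221). Green is the inner place next to yellow at the −y end. The purple carton at (720,207) is a look-alike standing outside the rack; the spotter reported it as the green one, so I reject that. Next I measure the colours.

```bash
cat > seg.py <<'E'
from h import *
HUE={"green":(55,80),"yellow":(20,32),"orange":(9,17),"blue":(104,118)}
def segm(c,col,box):
    h=cv2.cvtColor(c["img"],cv2.COLOR_RGB2HSV); a,b=(HUE[col] if col!="red" else (0,5))
    m=(h[...,0]>=a)&(h[...,0]<=b)&(h[...,1]>130)&(h[...,2]>60)
    M=np.zeros(m.shape,np.uint8); x0,y0,x1,y1=box; M[y0:y1,x0:x1]=m[y0:y1,x0:x1]
    k=cv2.findContours(M,0,2)[0]; k=max(k,key=cv2.contourArea); return cv2.convexHull(k)
def cen(k): m=cv2.moments(k); return m["m10"]/m["m00"],m["m01"]/m["m00"]
E
python3 - <<'E'
from seg import *
np.set_printoptions(precision=4,suppress=True)
S=cam("side");T=cam("top"); P={}
for col in("orange","red","green"):
    a=segm(S,col,(270,180,360,260));b=segm(T,col,(300,160,440,260))
    p,e=tri(S,cen(a),T,cen(b)); P[col]=p; print(col,p,e,onz(S,*cen(a),.136),onz(T,*cen(b),.136),cv2.contourArea(a),cv2.contourArea(b))
    print("  len dir", [np.round(x,1) for x in (cv2.minAreaRect(b),)])
d=P["orange"]-P["green"]; print("yaw",np.degrees(np.arctan2(-d[0],d[1])),np.linalg.norm(d))
for n,c,box in(("side",S,(240,150,340,200)),("top",T,(140,180,240,270))):
    k=segm(c,"blue",box); r=cv2.minAreaRect(k); print(n,r)
    q=np.array([onz(c,*p,.022) for p in cv2.boxPoints(r)]); print(q[:,:2],q.mean(0))
    print(onz(c,*cen(k),.022))
E
```

```text
orange [ 0.6216 -0.1461  0.1343] 0.00010478872293398809 [ 0.6213 -0.1487  0.136 ] [ 0.6214 -0.1459  0.136 ] 513.0 858.0Traceback (most recent call last):
  File "<stdin>", line 7, in <module>
    return _wrapfunc(a, 'round', decimals=decimals, out=out)
    return _wrapit(obj, method, *args, **kwds)
    conv = _array_converter(obj)
ValueError: setting an array element with a sequence. The requested array has an inhomogeneous shape after 1 dimensions. The detected shape was (3,) + inhomogeneous part.
```

```bash
python3 - <<'E'
from seg import *
np.set_printoptions(precision=4,suppress=True)
S=cam("side");T=cam("top"); P={}
for col in("orange","red","green"):
    a=segm(S,col,(270,180,360,260));b=segm(T,col,(300,160,440,260))
    p,e=tri(S,cen(a),T,cen(b)); P[col]=p; print(col,p,e,onz(S,*cen(a),.136),onz(T,*cen(b),.136))
    q=np.array([onz(T,*x,.136)[:2] for x in cv2.boxPoints(cv2.minAreaRect(b))]); e=[q[1]-q[0],q[2]-q[1]]; print("  sides",e,np.linalg.norm(e,axis=1))
d=P["orange"]-P["green"]; print("yaw",np.degrees(np.arctan2(-d[0],d[1])),np.linalg.norm(d))
for n,c,box in(("side",S,(240,150,340,200)),("top",T,(140,180,240,270))):
    k=segm(c,"blue",box); q=np.array([onz(c,*p,.022) for p in cv2.boxPoints(cv2.minAreaRect(k))]); print(n,q[:,:2],q.mean(0)[:2],onz(c,*cen(k),.022)[:2])
E
```

```text
orange [ 0.6215 -0.1461  0.1343] 1.7782117389050164e-06 [ 0.6213 -0.1487  0.136 ] [ 0.6213 -0.1459  0.136 ]
  sides [array([ 0.0867, -0.0127]), array([-0.0055, -0.0398])] [0.0876 0.0402]
red [ 0.6153 -0.1876  0.1348] 0.0011778522108127055 [ 0.6157 -0.1892  0.136 ] [ 0.6145 -0.1874  0.136 ]
  sides [array([ 0.0855, -0.0122]), array([-0.0053, -0.0416])] [0.0864 0.042 ]Traceback (most recent call last):
  File "<stdin>", line 5, in <module>
  File "seg.py", line 7, in segm
    k=cv2.findContours(M,0,2)[0]; k=max(k,key=cv2.contourArea); return cv2.convexHull(k)
                                    ~~~^^^^^^^^^^^^^^^^^^^^^^^
ValueError: max() iterable argument is empty
```

```bash
sed -i 's/(55,80)/(40,95)/;s/\[...,2\]>60/[...,2]>40/' seg.py; python3 - <<'E'
from seg import *
np.set_printoptions(precision=4,suppress=True)
S=cam("side");T=cam("top"); P={}
for c,p in((S,(310,233)),(T,(388,205))): print(cv2.cvtColor(c["img"],cv2.COLOR_RGB2HSV)[p[1]-6:p[1]+6:3,p[0]])
for n,c,box in(("side",S,(240,150,340,200)),("top",T,(140,180,240,270))):
    k=segm(c,"blue",box); q=np.array([onz(c,*p,.022) for p in cv2.boxPoints(cv2.minAreaRect(k))]); print(n,q[:,:2],q.mean(0)[:2],onz(c,*cen(k),.022)[:2])
for col in("orange","red","green","yellow"):
    a=segm(S,col,(270,180,360,260));b=segm(T,col,(300,160,440,260))
    p,e=tri(S,cen(a),T,cen(b)); P[col]=p; print(col,p,e,onz(S,*cen(a),.136),onz(T,*cen(b),.136))
    q=np.array([onz(T,*x,.136)[:2] for x in cv2.boxPoints(cv2.minAreaRect(b))]); e=[q[1]-q[0],q[2]-q[1]]; print("  sides",e,np.linalg.norm(e,axis=1))
d=P["orange"]-P["green"]; print("yaw",np.degrees(np.arctan2(-d[0],d[1])),np.linalg.norm(d))
E
```

```text
[[ 54  13 189]
 [ 52  15 189]
 [ 67 156 149]
 [ 52 171 149]]
[[ 66 112 127]
 [ 67 111 129]
 [ 68 114 127]
 [ 67 111 129]]
side [[0.4956 0.2874]
 [0.7323 0.2637]
 [0.6998 0.0515]
 [0.5001 0.0722]] [0.607  0.1687] [0.6007 0.149 ]
top [[0.6433 0.2859]
 [0.6744 0.1356]
 [0.5262 0.1016]
 [0.497  0.2485]] [0.5852 0.1929] [0.5844 0.1924]
orange [ 0.6214 -0.1461  0.1343] 0.0001537979541069834 [ 0.6213 -0.1487  0.136 ] [ 0.6211 -0.146   0.136 ]
  sides [array([ 0.0874, -0.0118]), array([-0.005 , -0.0397])] [0.0882 0.04  ]
red [ 0.6152 -0.1876  0.1349] 0.000841166062821764 [ 0.6155 -0.1891  0.136 ] [ 0.6147 -0.1875  0.136 ]
  sides [array([ 0.0861, -0.0123]), array([-0.0053, -0.0416])] [0.087 0.042]Traceback (most recent call last):
  File "<stdin>", line 8, in <module>
  File "seg.py", line 7, in segm
    k=cv2.findContours(M,0,2)[0]; k=max(k,key=cv2.contourArea); return cv2.convexHull(k)
                                    ~~~^^^^^^^^^^^^^^^^^^^^^^^
ValueError: max() iterable argument is empty
```

```bash
python3 -m pendant '[[[20,-35,10,1,0],[30,-45,5,1,0],[30,-50,0,1,0],[35,-50,0,1,0],[35,-50,0,1,0],[35,-50,0,1,0],[35,-50,0,0,0],[35,-50,0,0,0]]]'
```

```text
time_s: 2.7
eef_pos: [0.3987, 0.1753, 0.2467]
eef_rot: [0.001, 0.073, 0.997, 0.0]
wrist_force: [1.2, 0.5, 0.9]
opening: 0.0
```

```bash
python3 -m pendant '[[[35,-50,0,0,0],[35,-50,0,0,0],[35,-50,0,0,0],[35,-50,0,0,0],[35,-50,0,0,0],[35,-50,0,0,0],[35,-50,0,0,0],[20,-30,0,0,0]]]'; sed -i 's/>130)/>90)/' seg.py; python3 - <<'E'
from seg import *
np.set_printoptions(precision=4,suppress=True)
T=cam("top")
for col in("red","green"):
    b=segm(T,col,(300,160,440,260))
    print(col,onz(T,*cen(b),.136),cv2.contourArea(b))
o=monitor.get_obs();print(o["eef_pos"],o["eef_rot"])
E
```

```text
time_s: 3.7
eef_pos: [0.6636, -0.2058, 0.2457]
eef_rot: [-0.0, 0.074, 0.997, -0.0]
wrist_force: [0.1, 0.5, 0.5]
opening: -0.001
red [ 0.643  -0.2039  0.136 ] 97.5
green [ 0.6341 -0.2354  0.136 ] 381.5
[ 0.6646 -0.2092  0.2452] [ 0.0005  0.0749  0.9972 -0.001 ]
```

```bash
python3 -m pendant '[[[8,-30,0,0,0],[0,0,0,0,0],[0,0,0,0,0]]]'
```

```text
time_s: 4.12
eef_pos: [0.6704, -0.2323, 0.246]
eef_rot: [-0.0, 0.073, 0.997, 0.0]
wrist_force: [-0.1, 0.4, 0.1]
opening: -0.005
```

```bash
python3 -m pendant '[[[3,-7,-20,0,0],[0,0,-40,0,0],[0,0,-40,0,0],[0,0,-20,0,0],[0,0,-11,0,0],[0,0,0,0,0]]]'; python3 - <<'E'
from h import *
S=cam("side");T=cam("top")
a=cv2.resize(S["img"][130:300,220:420],(600,510),interpolation=2)
cv2.imwrite("pics/d1.png",a[:,:,::-1])
print(px(S,[.673,-.239,.115]))
E
```

```text
time_s: 4.88
eef_pos: [0.6738, -0.2399, 0.1152]
eef_rot: [-0.0, 0.073, 0.997, 0.0]
wrist_force: [0.5, 1.2, 0.4]
opening: 0.004
[348.30287712 237.56283432]
```

View pics/d1.png

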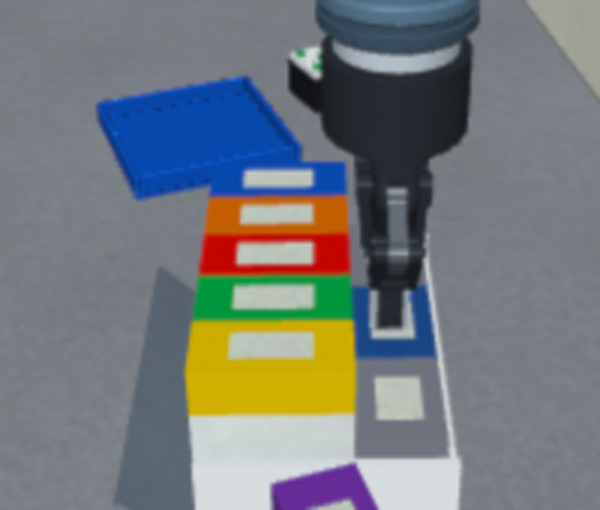

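```bash
python3 -m pendant '[[[-5,0.7,0,0,0],[-5,0.7,0,0,0],[-5,0.7,2,0,0],[-5,0.7,2,0,0],[-5,0.7,2,0,0],[-5,0.7,2,0,0],[0,0,0,0,0]]]'; python3 - <<'E'
from h import *
S=cam("side")
a=cv2.resize(S["img"][130:300,220:420],(600,510),interpolation=2)
cv2.imwrite("pics/d2.png",a[:,:,::-1])
E
```

```text
time_s: 5.85
eef_pos: [0.6433, -0.2357, 0.1234]
eef_rot: [-0.0, 0.073, 0.997, 0.0]
wrist_force: [0.8, 0.2, 0.1]
opening: 0.002
```

View pics/d2.png

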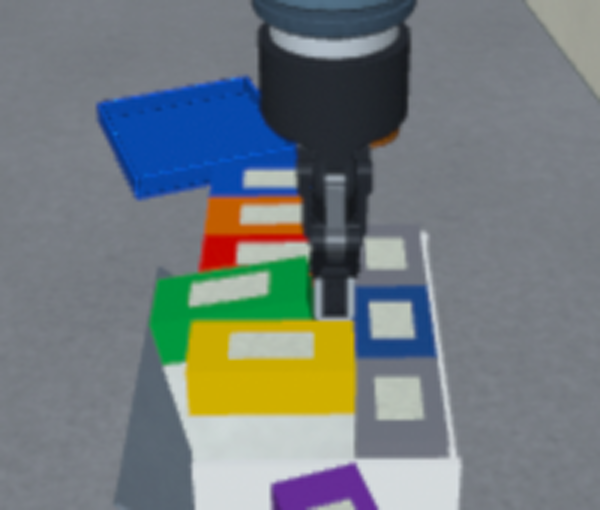

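```bash
python3 -m pendant '[[[-6,0.9,3,0,0],[-6,0.9,2,0,0],[-6,0.9,2,0,0],[-6,0.9,2,0,0],[-6,0.9,2,0,0],[-5,0.7,2,0,0],[-5,0.7,2,0,0],[-5,0.7,1,0,0]]]'; python3 -m pendant '[[[-4,0.6,0,0,0],[-4,0.6,0,0,0],[-3,0.4,0,0,0],[-3,0.4,0,0,0],[0,0,0,0,0],[0,0,0,0,0]]]'; python3 - <<'E'
from h import *
S=cam("side")
a=cv2.resize(S["img"][130:300,220:420],(600,510),interpolation=2)
cv2.imwrite("pics/d3.png",a[:,:,::-1])
E
```

```text
time_s: 6.9
eef_pos: [0.5984, -0.2292, 0.1394]
eef_rot: [0.0, 0.073, 0.997, -0.0]
wrist_force: [-0.1, 0.5, -0.1]
opening: -0.001
time_s: 7.65
eef_pos: [0.5848, -0.2272, 0.1393]
eef_rot: [0.0, 0.073, 0.997, -0.0]
wrist_force: [0.1, 0.6, -0.2]
opening: 0.002
```

View pics/d3.png

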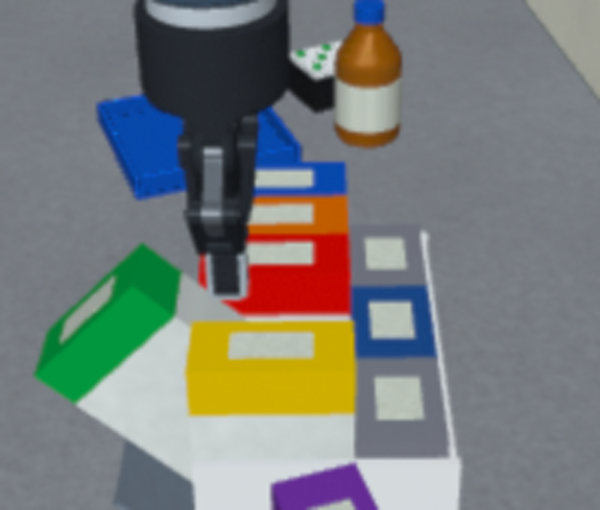

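```bash
python3 -m pendant '[[[0,0,35,0,0],[0,0,35,0,0],[-20,3,10,0,70],[-25,3.5,0,0,70],[-24,4,0,0,70],[0,0,0,0,70],[0,0,0,0,70]]]'; python3 - <<'E'
from h import *
S=cam("side");T=cam("top")
a=cv2.resize(S["img"][130:300,220:420],(600,510),interpolation=2)
b=cv2.resize(T["img"][160:290,300:460],(600,488),interpolation=2)
cv2.imwrite("pics/d4.png",cv2.resize(np.hstack([a,np.pad(b,((0,22),(0,0),(0,0)))]),(800,340))[:,:,::-1])
for th in(45,47,50):
    c,s=np.cos(np.radians(th)),np.sin(np.radians(th))
    for bx,bz in((88,130),(0,130)):
        for y in(-21,21):
            x=bx*c-bz*s;z=bx*s+bz*c; X=np.array([.5655,-.2239,.006])+np.array([x*.9895+y*.1444,-x*.1444+y*.9895,z])/1000
            print(th,bx,y,((px(S,X)-[220,130])*2).round(),((px(T,X)-[300,160])*2.5+[400,0]).round())
E
```

```text
time_s: 8.57
eef_pos: [0.5165, -0.217, 0.2196]
eef_rot: [0.001, 0.073, 0.997, -0.0]
wrist_force: [-0.2, -0.7, -0.2]
opening: 0.817
45 88 -21 [ 87. 189.] [657. 224.]
45 88 21 [ 94. 159.] [602. 215.]
45 0 -21 [ 21. 249.] [632. 307.]
45 0 21 [ 30. 218.] [581. 298.]
47 88 -21 [ 81. 190.] [656. 231.]
47 88 21 [ 87. 160.] [601. 223.]
47 0 -21 [ 18. 252.] [631. 311.]
47 0 21 [ 27. 221.] [579. 302.]
50 88 -21 [ 71. 192.] [654. 242.]
50 88 21 [ 78. 163.] [599. 233.]
50 0 -21 [ 13. 256.] [629. 316.]
50 0 21 [ 23. 225.] [578. 308.]
```

View pics/d4.png

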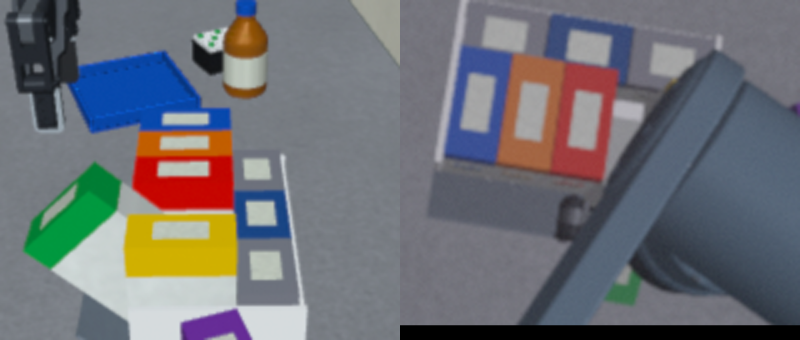

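```bash
python3 - <<'E'
from h import *
S=cam("side"); im=cv2.resize(S["img"][180:300,215:345],(780,720),interpolation=cv2.INTER_CUBIC)[:,:,::-1].copy()
for th,col in((45,(255,0,255)),(50,(0,255,255))):
    c,s=np.cos(np.radians(th)),np.sin(np.radians(th))
    def P(bx,y,bz):
        x=bx*c-bz*s;z=bx*s+bz*c; X=np.array([.5655,-.2239,.006])+np.array([x*.9895+y*.1444,-x*.1444+y*.9895,z])/1000
        return tuple(int(v) for v in (px(S,X)-[215,180])*6)
    for a,b in(((88,-21,130),(88,21,130)),((88,21,130),(0,21,130)),((0,21,130),(0,-21,130)),((0,-21,130),(88,-21,130)),((88,-21,130),(88,-21,60)),((0,-21,130),(0,-21,60))): cv2.line(im,P(*a),P(*b),col,1)
cv2.imwrite("pics/d5.png",cv2.resize(im,(650,600)))
E
```

```text
(no output)
```

View pics/d5.png

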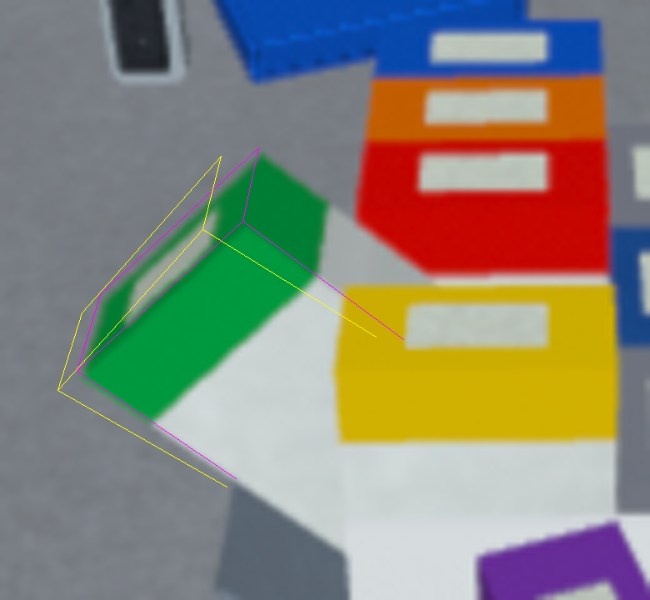

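The outline matches a 45° lean on the panel; only green has moved. Descending to grip.

```bash
python3 -m pendant '[[[0,0,-30,0,70],[0,0,-40,0,70],[0,0,-30,0,70],[0,0,-18,0,70],[0,0,0,0,70],[0,0,0,0,70]]]'; python3 -m pendant '[[[0,0,0,0,30],[0,0,0,0,30],[0,0,0,0,30],[0,0,0,0,30],[0,0,0,0,30],[0,0,0,0,30],[0,0,0,0,30],[0,0,0,0,30]]]'
```

```text
time_s: 9.48
eef_pos: [0.5166, -0.2172, 0.1025]
eef_rot: [0.001, 0.073, 0.997, -0.001]
wrist_force: [0.2, 0.5, -0.1]
opening: 0.818
time_s: 10.48
eef_pos: [0.5165, -0.2171, 0.1024]
eef_rot: [0.001, 0.073, 0.997, -0.0]
wrist_force: [-1.5, 0.3, 4.8]
opening: 0.481
```

```bash
python3 -m pendant '[[[0,0,8,0,30],[0,0,15,0,30],[0,0,20,0,30],[0,0,25,0,30],[0,0,25,0,30],[0,0,25,0,30],[0,0,25,0,30],[0,0,12,0,30]]]'; python3 - <<'E'
from h import *
o=monitor.get_obs(); print(o["wrist_force"],o["torque"],o["opening"])
S=cam("side")
cv2.imwrite("pics/d6.png",cv2.resize(S["img"][60:300,200:440],(600,600),interpolation=2)[:,:,::-1])
E
```

```text
time_s: 11.48
eef_pos: [0.5161, -0.2169, 0.2585]
eef_rot: [0.001, 0.073, 0.997, -0.001]
wrist_force: [0.3, 0.5, -1.2]
opening: 0.484
[ 0.2985203   0.48969094 -1.22542004] [0.00899971 0.06435201 0.01418398] 0.4839588514708283
```

View pics/d6.png

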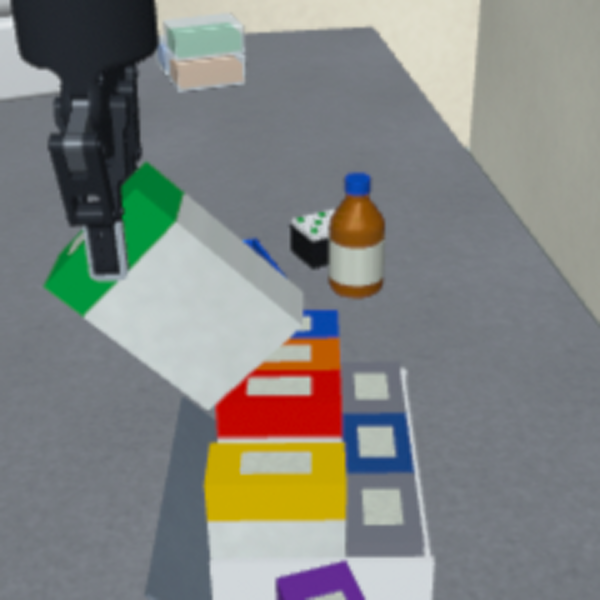

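Gripped, but it stays rigidly at 45°, so letting it swing upright won't work. I'll turn it by pressing its back-bottom edge against the outside of the fixed +y end wall of the rack (75 mm high), pivoting about that edge. First I turn −90° and move beyond that wall.

```bash
python3 -m pendant '[[[0,25,10,-10,30],[10,30,10,-10,30],[15,30,0,-10,30],[15,30,0,-10,30],[15,30,0,-10,30],[15,30,0,-10,30],[20,30,0,-10,30],[20,30,0,-10,30]]]'; python3 -m pendant '[[[15,20,0,-10,30],[18,10,0,0,30],[0,0,0,0,30],[0,0,0,0,30]]]'; python3 - <<'E'
from h import *
o=monitor.get_obs(); print(o["q"],o["eef_pos"],o["eef_rot"])
S=cam("side");T=cam("top")
W=np.array([.6152,-.188,.075])+.1125*np.array([.1444,.9895,0]); X=np.array([.9895,-.1444,0])
im=T["img"].copy()
cv2.line(im,*[tuple(int(v) for v in px(T,W+a*X)) for a in(-.04,.1)],(255,0,255),1)
a=cv2.resize(S["img"][60:260,180:400],(440,400),interpolation=2);b=cv2.resize(im[110:310,180:400],(440,400),interpolation=2)
cv2.imwrite("pics/d7.png",cv2.resize(np.hstack([a,b]),(800,364))[:,:,::-1])
E
```

```text
time_s: 12.52
eef_pos: [0.6257, 0.0195, 0.2752]
eef_rot: [-0.001, 0.699, 0.715, -0.0]
wrist_force: [1.3, 0.2, -1.7]
opening: 0.485
time_s: 13.02
eef_pos: [0.6579, 0.048, 0.2754]
eef_rot: [-0.001, 0.757, 0.654, -0.001]
wrist_force: [0.0, 0.9, -1.5]
opening: 0.481
[-1.06596400e-01  3.37797358e-01  1.32521094e+00 -2.53632225e-04
  1.48038441e+00  3.95269523e-02] [0.65793136 0.04799148 0.2754239 ] [-5.71139099e-04  7.56828935e-01  6.53612375e-01 -7.06960680e-04]
```

View pics/d7.png

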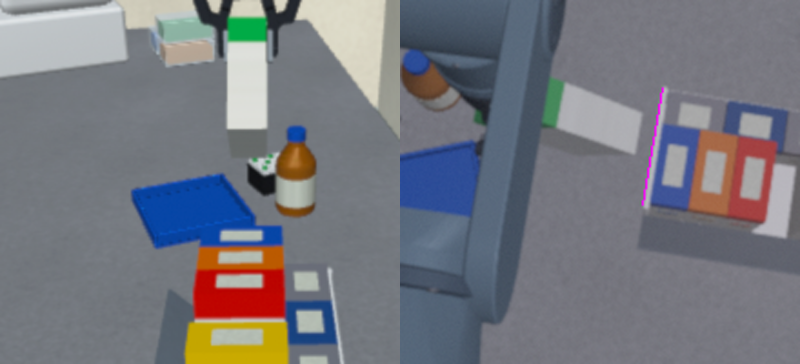

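```bash
python3 -m pendant '[[[0,0,-30,0,30],[0,0,-40,0,30],[0,0,-40,0,30],[0,0,-35,0,30],[0,0,-20,0,30],[0,0,-10,0,30],[0,0,0,0,30]]]'; python3 - <<'E'
from h import *
o=monitor.get_obs(); print(o["wrist_force"],o["torque"])
S=cam("side");T=cam("top")
W=np.array([.6152,-.188,.075])+.1125*np.array([.1444,.9895,0]); X=np.array([.9895,-.1444,0])
g=np.array([.658,.048,0]);n=np.array([.1444,.9895,0])
print("dist",(g-W)@n)
b=cv2.resize(T["img"][130:270,230:390],(640,560),interpolation=2)
cv2.imwrite("pics/d8.png",b[:,:,::-1])
E
```

```text
time_s: 14.0
eef_pos: [0.6588, 0.0482, 0.1016]
eef_rot: [0.0, 0.757, 0.654, 0.0]
wrist_force: [0.9, 0.6, -1.1]
opening: 0.48
[ 0.86862927  0.6304383  -1.05601474] [ 0.0261992   0.00292486 -0.06322768]
dist 0.12720663887500003
```

View pics/d8.png

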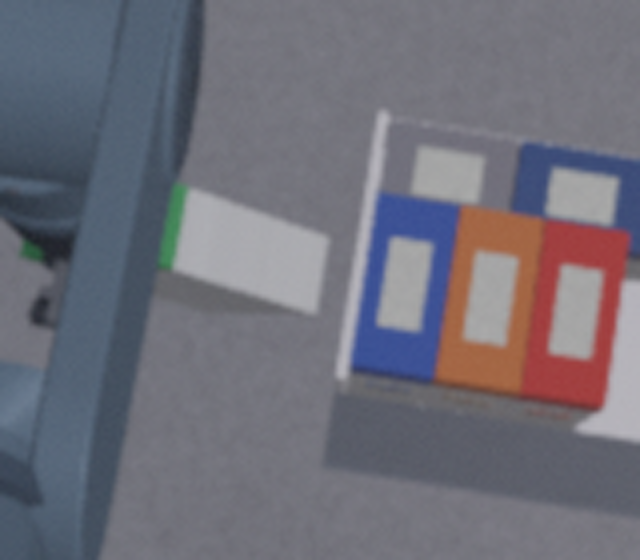

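```bash
python3 -m pendant '[[[-1,-7,0,0,30],[-1,-5,0,0,30],[0,-2,0,0,30],[0,0,0,0,30]]]';python3 -m pendant '[[[-0.3,-2,0,0,30],[0,0,0,0,30]]]'
```

```text
time_s: 14.6
eef_pos: [0.6567, 0.034, 0.1014]
eef_rot: [0.0, 0.757, 0.653, 0.0]
wrist_force: [-0.3, 0.3, -2.3]
opening: 0.482
time_s: 14.85
eef_pos: [0.6564, 0.0326, 0.1013]
eef_rot: [-0.0, 0.757, 0.654, 0.0]
wrist_force: [0.3, 1.5, -0.7]
opening: 0.486
```

```bash
python3 -m pendant '[[[-0.4,-3,2,0,30],[-0.4,-2.7,4,0,30],[0,0,0,0,30]]]';python3 -m pendant '[[[-0.4,-2.5,4,0,30],[-0.4,-2.5,4,0,30],[0,0,0,0,30]]]'; python3 -c "
from h import *
o=monitor.get_obs(); print(o['wrist_force'],o['torque'])"
```

```text
time_s: 15.22
eef_pos: [0.6556, 0.0287, 0.1076]
eef_rot: [-0.001, 0.757, 0.654, 0.001]
wrist_force: [0.4, 7.5, 0.6]
opening: 0.475
time_s: 15.6
eef_pos: [0.6548, 0.0232, 0.1156]
eef_rot: [-0.001, 0.757, 0.654, 0.001]
wrist_force: [1.0, 5.5, -0.8]
opening: 0.485
[ 0.96022276  5.48420657 -0.80772916] [ 1.20254582 -0.10292936  0.0094496 ]
```

```bash
python3 -m pendant '[[[-0.5,-3,4,0,30],[-0.5,-3,4,0,30],[-0.5,-3.5,4,0,30],[-0.5,-3.5,4,0,30],[-0.5,-3.7,4,0,30],[-0.5,-3.7,3.5,0,30],[-0.6,-4,3.5,0,30],[0,0,0,0,30]]]';python3 - <<'E'
from seg import *
o=monitor.get_obs(); print(o['wrist_force'],o['torque'])
S=cam("side"); cv2.imwrite("pics/e1.png",cv2.resize(S["img"][60:260,200:420],(770,700)[:2],interpolation=2)[:600,:,::-1])
E
```

```text
time_s: 16.6
eef_pos: [0.6511, -0.0031, 0.1426]
eef_rot: [-0.0, 0.757, 0.653, -0.0]
wrist_force: [-0.8, 3.4, -1.9]
opening: 0.483
[-0.82254945  3.42985558 -1.86963726] [ 1.09894449  0.06990214 -0.01719265]
```

```bash
python3 -m pendant '[[[-0.6,-4,3.3,0,30],[-0.6,-4,3,0,30],[-0.6,-4.2,3,0,30],[-0.6,-4.2,2.5,0,30],[-0.6,-4.3,2.3,0,30],[-0.6,-4,2,0,30],[0,0,0,0,30]]]';python3 - <<'E'
from seg import *
o=monitor.get_obs(); print(o['wrist_force'],o['torque'])
S=cam("side");T=cam("top"); a=cv2.resize(S["img"][90:240,210:360],(400,400),interpolation=2);b=cv2.resize(T["img"][120:270,240:390],(400,400),interpolation=2)
cv2.imwrite("pics/e2.png",np.hstack([a,b])[:,:,::-1])
E
```

```text
time_s: 17.52
eef_pos: [0.6475, -0.0281, 0.1586]
eef_rot: [0.0, 0.757, 0.653, -0.0]
wrist_force: [-0.4, 2.4, -1.3]
opening: 0.485
[-0.39146942  2.43462215 -1.34724905] [ 0.7609907   0.07076333 -0.04617672]
```

View pics/e2.png

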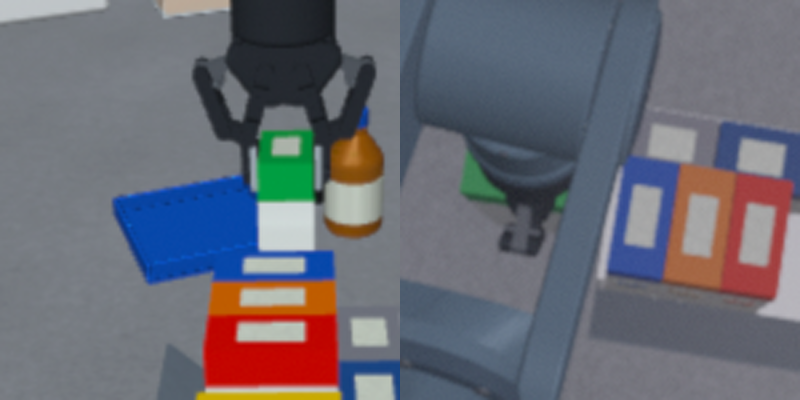

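Nearly upright (about 4° off by geometry) and the others still stand. On to the tray, turning 20° to line up with it.

```bash
python3 -m pendant '[[[2,12,5,0,30],[0,25,10,0,30],[-8,30,5,4,30],[-12,35,0,4,30],[-12,35,0,4,30],[-12,35,0,4,30],[-12,30,0,4,30],[-8,18,0,0,30]]]';python3 -m pendant '[[[0,0,0,0,30],[0,0,0,0,30]]]';python3 - <<'E'
from seg import *
np.set_printoptions(precision=4,suppress=True)
S=cam("side");T=cam("top")
k=segm(T,"blue",(120,170,270,290)); 
for p in cv2.approxPolyDP(k,4,True)[:,0]: print(p,onz(T,*map(float,p),.022)[:2])
for t in("tray_in","reagent","tubes"):
  for n,c in(("side",S),("top",T)): print(t,n,[w(c,x["at"]) for x in spotter.tip_of(n,t)[:1]])
a=cv2.resize(S["img"][60:210,210:360],(400,400),interpolation=2);b=cv2.resize(T["img"][120:270,120:270],(400,400),interpolation=2)
cv2.imwrite("pics/e3.png",np.hstack([a,b])[:,:,::-1])
E
```

```text
time_s: 18.62
eef_pos: [0.5854, 0.1941, 0.1791]
eef_rot: [0.001, 0.631, 0.775, 0.0]
wrist_force: [0.4, 0.1, -0.9]
opening: 0.483
time_s: 18.88
eef_pos: [0.5862, 0.1917, 0.1786]
eef_rot: [0.001, 0.632, 0.775, -0.0]
wrist_force: [0.8, -0.6, -0.9]
opening: 0.489
[221 188] [0.6719 0.1346]
[232 253] [0.5295 0.1037]
[164 267] [0.4974 0.2475]
[159 249] [0.5356 0.2609]
[173 196] [0.652  0.2389]
tray_in side [array([0.5838, 0.1889, 0.0055])]
tray_in top [array([0.587 , 0.1885, 0.0063])]
reagent side [array([ 0.7449,  0.1875, -0.0008])]
reagent top [array([ 0.744 ,  0.187 , -0.0004])]
tubes side [array([ 0.7272,  0.2719, -0.0003])]
tubes top [array([ 0.7277,  0.2702, -0.0023])]
```

Over the tray centre (0.585, 0.190), with heights and positions consistent. Now lowering to contact.

```bash
python3 -m pendant '[[[0,0,-20,0,30],[0,0,-25,0,30],[0,0,-15,0,30],[0,0,-6,0,30],[0,0,0,0,30]]]';python3 -m pendant '[[[0,0,-3,0,30],[0,0,-2,0,30],[0,0,0,0,30]]]';python3 -m pendant '[[[0,0,-2,0,30],[0,0,0,0,30]]]'
```

```text
time_s: 19.9
eef_pos: [0.5855, 0.1925, 0.112]
eef_rot: [-0.0, 0.632, 0.775, -0.0]
wrist_force: [-0.5, -0.2, -0.8]
opening: 0.482
time_s: 20.27
eef_pos: [0.5858, 0.1925, 0.1077]
eef_rot: [0.0, 0.632, 0.775, 0.0]
wrist_force: [0.8, 0.9, -1.7]
opening: 0.486
time_s: 20.52
eef_pos: [0.5861, 0.1923, 0.1074]
eef_rot: [0.001, 0.632, 0.775, 0.0]
wrist_force: [-3.9, -2.5, 9.6]
opening: 0.487
```

```bash
python3 -m pendant '[[[0,0,-1.5,0,30],[0,0,0,0,30]]]';python3 -m pendant '[[[0,0,-1.5,0,30],[0,0,0,0,30]]]';python3 -c "
from h import *
o=monitor.get_obs(); print(o['wrist_force'],o['torque'])"
```

```text
time_s: 20.78
eef_pos: [0.5863, 0.1922, 0.1072]
eef_rot: [0.001, 0.632, 0.775, 0.0]
wrist_force: [-6.3, -3.6, 17.6]
opening: 0.486
time_s: 21.02
eef_pos: [0.5865, 0.192, 0.1071]
eef_rot: [0.001, 0.632, 0.775, 0.0]
wrist_force: [-9.4, -5.9, 26.3]
opening: 0.48
[-9.43686147 -5.88778449 26.28466473] [-0.54466211  2.83527711  0.40985697]
```

```bash
python3 -m pendant '[[[0,0,4,0,30],[0,0,0,0,30]]]';python3 - <<'E'
from seg import *
S=cam("side");T=cam("top");print(monitor.get_obs()["eef_pos"])
a=cv2.resize(S["img"][95:205,235:345],(600,600),interpolation=cv2.INTER_CUBIC)
cv2.imwrite("pics/e4.png",a[:,:,::-1])
E
```

```text
time_s: 21.28
eef_pos: [0.5864, 0.1925, 0.1074]
eef_rot: [0.001, 0.632, 0.775, 0.001]
wrist_force: [-0.3, -1.3, 8.0]
opening: 0.484
[0.58642289 0.19247173 0.10739489]
```

View pics/e4.png

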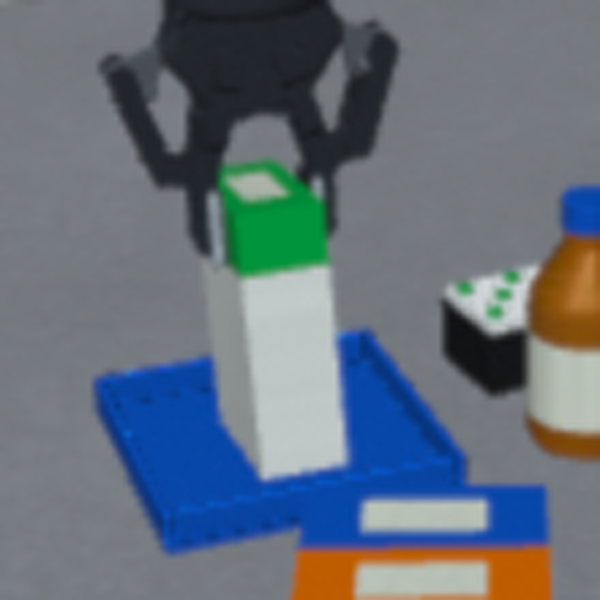

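```bash
python3 - <<'E'
from h import *
S=cam("side"); f=lambda u,v:(235+u*110/600,95+v*110/600)
for b in((262,478),(348,462)):
    P=onz(S,*f(*b),.005); q=px(S,P+[0,0,.13]); print(P,(q-[235,95])*600/110)
E
```

```text
[0.57733703 0.15650511 0.005     ] [243.56100611 231.77510457]
[0.62023101 0.16527353 0.005     ] [335.63081729 217.59227133]
```

The visible bottom edge and the top corners disagree with an upright carton: it still leans about 6°, standing on its far bottom edge, and friction locks a purely vertical press. I'll move the grip along the arc about that edge.

```bash
python3 -m pendant '[[[0.6,-3,-0.3,0,30],[0.6,-3,-0.7,0,30],[0,0,0,0,30]]]';python3 -m pendant '[[[0.6,-3,-1.2,0,30],[0.6,-3,-1.3,0,30],[0,0,0,0,30]]]';python3 -c "
from h import *
o=monitor.get_obs(); print(o['wrist_force'],o['torque'])"
```

```text
time_s: 21.8
eef_pos: [0.5874, 0.1871, 0.1059]
eef_rot: [0.0, 0.632, 0.775, 0.001]
wrist_force: [0.2, 2.7, 5.3]
opening: 0.483
time_s: 22.18
eef_pos: [0.5887, 0.1808, 0.1036]
eef_rot: [0.0, 0.632, 0.775, 0.001]
wrist_force: [-0.1, 1.5, 5.6]
opening: 0.484
[-0.09982696  1.5214947   5.55192221] [ 0.73525068  0.14717162 -0.0066465 ]
```

```bash
python3 -m pendant '[[[0.2,-1,-1,0,30],[0,0,-1,0,30],[0,0,0,0,30]]]';python3 - <<'E'
from seg import *
from scipy.optimize import minimize
o=monitor.get_obs(); print(o['wrist_force'],o['torque'])
g=o["eef_pos"]; g=g+[0,0,.0165]; S=cam("side")
k=segm(S,"green",(260,100,310,160)); m=np.zeros((400,640),np.uint8); cv2.fillPoly(m,[k],1)
h=cv2.cvtColor(S["img"],cv2.COLOR_RGB2HSV); wm=((h[...,1]<40)&(h[...,2]>120)).astype(np.uint8); wm[:, :272]=0
d=np.array([np.cos(np.radians(-78.4)),np.sin(np.radians(-78.4)),0]); yy=np.array([-d[1],d[0],0])
def outline(th,band=None):
    c,s=np.cos(th),np.sin(th)
    def P(bx,y,bz):
        a,b=bx-44,bz-114.5; return px(S,g+(d*(a*c-b*s)+yy*y+np.array([0,0,a*s+b*c]))/1000)
    return P
for t in range(-6,13,2):
    P=outline(np.radians(t)); print(t,"back top",P(88,-21,130).round(1),P(88,21,130).round(1),"bottom",P(88,-21,0).round(1),P(88,21,0).round(1),"fronttop",P(0,-21,130).round(1),P(0,21,130).round(1))
print(k[:,0].tolist())
# white/blue transition columns down the near face
for u in(285,290,295):
    print(u,[(v,S["img"][v,u].tolist()) for v in range(174,190)])
E
```

```text
time_s: 22.55
eef_pos: [0.5894, 0.1792, 0.1028]
eef_rot: [0.001, 0.632, 0.775, 0.001]
wrist_force: [-2.6, -0.2, 13.1]
opening: 0.488
[-2.59929435 -0.23291797 13.05738465] [0.26971664 0.75016198 0.11042795]
-6 back top [280.6 143.6] [297.1 141. ] bottom [282.6 186.4] [297.9 183.6] fronttop [271.8 127.2] [287.4 124.9]
-4 back top [280.5 142.9] [297.  140.3] bottom [283.  186.8] [298.3 183.9] fronttop [271.8 127.6] [287.4 125.3]
-2 back top [280.4 142.3] [296.9 139.7] bottom [283.4 187.1] [298.7 184.2] fronttop [271.8 128.1] [287.3 125.8]
0 back top [280.3 141.6] [296.8 139. ] bottom [283.7 187.4] [299.1 184.4] fronttop [271.8 128.5] [287.3 126.2]
2 back top [280.2 141. ] [296.7 138.4] bottom [284.1 187.6] [299.5 184.6] fronttop [271.8 129. ] [287.3 126.7]
4 back top [280.1 140.3] [296.6 137.7] bottom [284.4 187.7] [299.9 184.8] fronttop [271.8 129.5] [287.3 127.2]
6 back top [280.  139.6] [296.5 137. ] bottom [284.8 187.8] [300.3 184.9] fronttop [271.8 130. ] [287.3 127.7]
8 back top [279.9 139. ] [296.4 136.4] bottom [285.1 187.9] [300.7 184.9] fronttop [271.8 130.5] [287.3 128.2]
10 
[... 794 characters left out ...]
 191, 190]), (176, [182, 192, 190]), (177, [182, 191, 190]), (178, [183, 191, 190]), (179, [184, 192, 191]), (180, [183, 191, 190]), (181, [182, 191, 189]), (182, [174, 184, 187]), (183, [135, 152, 183]), (184, [48, 93, 192]), (185, [5, 70, 168]), (186, [6, 69, 164]), (187, [8, 68, 165]), (188, [7, 69, 165]), (189, [8, 69, 165])]
295 [(174, [182, 192, 190]), (175, [182, 191, 190]), (176, [182, 191, 190]), (177, [183, 191, 190]), (178, [184, 192, 191]), (179, [184, 192, 191]), (180, [182, 190, 189]), (181, [174, 184, 186]), (182, [135, 153, 184]), (183, [47, 92, 192]), (184, [5, 71, 171]), (185, [5, 71, 169]), (186, [8, 72, 170]), (187, [7, 71, 169]), (188, [7, 71, 169]), (189, [9, 71, 170])]
```

```bash
python3 - <<'E'
from seg import *
S=cam("side");T=cam("top"); print(monitor.get_obs()["wrist_force"])
for u in(283,286,289,292,294):
    print(u,[(v,int(S["img"][v,u,1])) for v in range(130,154)])
g=monitor.get_obs()["eef_pos"]
d=np.array([np.cos(np.radians(-78.4)),np.sin(np.radians(-78.4)),0]); yy=np.array([-d[1],d[0],0])
tray=np.array([.585,.190,0]); print("offset from tray centre along d,y",(g-tray)@d,(g-tray)@yy)
# tray near wall inner top edge in image
for s in(-.02,0,.02): print(px(S,tray+d*.070+yy*s+[0,0,.022]))
E
```

```text
[-2.04679792 -1.67800175 12.79675288]
283 [(130, 188), (131, 189), (132, 188), (133, 186), (134, 187), (135, 177), (136, 149), (137, 145), (138, 144), (139, 143), (140, 143), (141, 142), (142, 142), (143, 142), (144, 142), (145, 142), (146, 143), (147, 142), (148, 143), (149, 148), (150, 169), (151, 188), (152, 191), (153, 191)]
286 [(130, 171), (131, 185), (132, 188), (133, 188), (134, 184), (135, 164), (136, 147), (137, 144), (138, 144), (139, 143), (140, 142), (141, 142), (142, 142), (143, 143), (144, 142), (145, 142), (146, 142), (147, 142), (148, 142), (149, 151), (150, 177), (151, 190), (152, 192), (153, 192)]
289 [(130, 143), (131, 144), (132, 146), (133, 153), (134, 163), (135, 147), (136, 144), (137, 144), (138, 143), (139, 142), (140, 142), (141, 142), (142, 142), (143, 142), (144, 142), (145, 142), (146, 142), (147, 143), (148, 148), (149, 169), (150, 188), (151, 191), (152, 192), (153, 192)]
292 [(130, 40), (131, 59), (132, 89), (133, 120), (134, 140), (135, 144), (136, 144), (137, 144), (138, 142), (139, 142), (140, 142), (141, 142), (142, 142), (143, 143), (144, 142), (145, 143), (146, 142), (147, 142), (148, 151), (149, 178), (150, 190), (151, 191), (152, 192), (153, 193)]
294 [(130, 65), (131, 116), (132, 134), (133, 138), (134, 145), (135, 146), (136, 145), (137, 143), (138, 142), (139, 143), (140, 142), (141, 142), (142, 142), (143, 142), (144, 142), (145, 142), (146, 142), (147, 143), (148, 155), (149, 187), (150, 191), (151, 192), (152, 192), (153, 194)]
offset from tray centre along d,y 0.011403221400322577 0.002081032678387932
[284.33385459 184.43032359]
[291.86419423 183.0152359 ]
[299.31518787 181.61505876]
```

```bash
python3 -m pendant '[[[0,0,1.2,0,30],[0,0,0,0,30]]]';python3 -m pendant '[[[0,0,0,0,46],[0,0,0,0,52],[0,0,0,0,60],[0,0,0,0,65],[0,0,0,0,65]]]'; python3 -m pendant '[[[0,0,10,0,65],[0,0,25,0,65],[0,0,35,0,65],[0,0,45,0,65],[0,0,45,0,65],[-20,-20,20,0,65],[-30,-30,0,0,65],[0,0,0,0,65]]]'
```

```text
time_s: 22.95
eef_pos: [0.5892, 0.1794, 0.1029]
eef_rot: [0.001, 0.632, 0.775, 0.001]
wrist_force: [-0.2, 0.0, 7.4]
opening: 0.484
time_s: 23.58
eef_pos: [0.5881, 0.1795, 0.102]
eef_rot: [-0.0, 0.632, 0.775, -0.0]
wrist_force: [-0.8, -1.3, 0.0]
opening: 0.763
time_s: 24.58
eef_pos: [0.537, 0.1284, 0.2833]
eef_rot: [0.001, 0.632, 0.775, 0.0]
wrist_force: [0.5, 0.0, -0.2]
opening: 0.763
```

```bash
python3 - <<'E'
from seg import *
np.set_printoptions(precision=4,suppress=True)
S=cam("side");T=cam("top")
HUE["green"]=(50,80)
a=segm(S,"green",(240,90,330,160));b=segm(T,"green",(120,150,270,290))
print(a[:,0].tolist());print(b[:,0].tolist())
q=np.array([onz(T,*map(float,x),.135)[:2] for x in cv2.boxPoints(cv2.minAreaRect(b))]); print("top rect at z=.135",q,np.linalg.norm(q-np.roll(q,1,0),axis=1),q.mean(0))
ctr=np.r_[q.mean(0),0]; 
for t in("kit_green_center","kit_blue_center","kit_orange_center","kit_red_center","kit_yellow_center","small0_center","small1_center","small2_center","tray_in","reagent","tubes"):
  for n,c in(("side",S),("top",T)):
    print(t,n,[(w(c,x["at"]),round(x["confidence"],2)) for x in spotter.tip_of(n,t)[:2]])
for col in("orange","red"):
    x=segm(S,col,(270,180,360,260));y=segm(T,col,(300,160,440,260)); print(col,*tri(S,cen(x),T,cen(y)))
# upright model outline in both views
th=np.radians(-78.4);d=np.array([np.cos(th),np.sin(th),0]);yy=np.array([-d[1],d[0],0])
for sx in(-44,44):
  for sy in(-21,21): P=ctr+(d*sx+yy*sy)/1000; print(sx,sy,px(S,P+[0,0,.135]).round(1),px(T,P+[0,0,.135]).round(1))
cv2.imwrite("pics/f.png",np.vstack([S["img"],T["img"]])[:,:,::-1])
E
```

```text
[[287, 126], [296, 138], [296, 149], [292, 150], [286, 151], [281, 151], [279, 149], [274, 141], [273, 139], [272, 135], [272, 128], [278, 127], [285, 126]]
[[205, 205], [206, 206], [207, 209], [209, 223], [209, 225], [205, 226], [200, 227], [198, 227], [197, 226], [191, 210], [191, 207], [193, 206], [199, 205]]
top rect at z=.135 [[0.6127 0.172 ]
 [0.6185 0.1416]
 [0.5761 0.1322]
 [0.5704 0.1624]] [0.0434 0.031  0.0435 0.0307] [0.5944 0.1521]
kit_green_center side [(array([0.5866, 0.1841, 0.0697]), 0.63), (array([ 0.6227, -0.4068,  0.0642]), 0.62)]
kit_green_center top [(array([ 0.6242, -0.4048,  0.0668]), 0.81), (array([0.5926, 0.1871, 0.0708]), 0.57)]
kit_blue_center side []
kit_blue_center top []
kit_orange_center side []
kit_orange_center top []
kit_red_center side [(array([ 0.6183, -0.1891, -0.0004]), 0.56)]
kit_red_center top []
kit_yellow_center side [(array([ 0.6008, -0.275 ,  0.0706]), 0.79), (array([ 0.5745, -0.186 ,  0.0033]), 0.33)]
kit_yellow_center top [(array([ 0.6049, -0.2723,  0.0717]), 0.72)]
small0_center side [(array([ 0.7   , -0.1299,  0.0432]), 0.57)]
small0_ce
[... 180 characters left out ...]
)]
small2_center side [(array([ 0.6741, -0.2677,  0.0463]), 0.82)]
small2_center top [(array([ 0.6748, -0.2704,  0.0418]), 0.83)]
tray_in side [(array([0.5823, 0.191 , 0.0043]), 0.62)]
tray_in top [(array([0.585 , 0.1923, 0.0071]), 0.58)]
reagent side [(array([ 0.7451,  0.1848, -0.0023]), 0.61)]
reagent top [(array([0.7431, 0.1846, 0.0016]), 0.58)]
tubes side [(array([0.7291, 0.2713, 0.0005]), 0.52)]
tubes top [(array([0.7297, 0.2715, 0.001 ]), 0.63)]
orange [ 0.6219 -0.1459  0.1346] 0.0005676825712290816
red [ 0.6161 -0.1888  0.1213] 0.0013579612131742458
-44 -21 [274.1 132.4] [179.1 230.5]
-44 21 [290. 130.] [176.2 209.5]
44 -21 [283.  146.1] [224.  222.2]
44 21 [299.9 143.4] [220.8 201.4]
```

```bash
python3 -m pendant '[[[0,0,0,0,65],[0,0,0,0,65]]]'; python3 -c "
from bench import order; print(order.hand_in())"
```

```text
time_s: 26.02
eef_pos: [0.5382, 0.1295, 0.2821]
eef_rot: [-0.0, 0.632, 0.775, 0.0]
wrist_force: [-0.5, -0.1, -0.1]
opening: 0.764
the job is handed in; nothing more can be done
None
```

The green carton is standing upright in the blue tray, and I handed the job in at about 26 s of the 61 s allowed.

**How it went**
- I pulled the carton forward with the shut fingers. It fell on to the grey panel and leaned there at 45°.
- I gripped it across its 42 mm width and lifted it out. It stayed rigidly at 45° in the grip.
- To bring it upright, I turned it by pressing its bottom edge against the outside of the rack's +y end wall, with a measured force of about 7 N.
- In the tray it first stood about 6° off, on one bottom edge. A straight press (peak about 29 N on the wrist) did not move it. Moving along the arc about that edge brought it flat, and I released it there.

**Last checks**
- **Green carton:** the detector puts its centre at about 70 mm height, as expected for standing in the tray. Its top corners in the side view match an upright model to about 1 px. It sits inside the tray walls, about 11 mm off centre.
- **Low cartons, bottle and tube rack:** all are where they were at the start, within the detector's error.
- **Yellow and orange cartons:** yellow's detected position and orange's measured top have not moved.

**Checks that were weak or disagreed**
- The gripper partly hid the green top from the top camera, so that view's outline of it was no use.
- The detector did not report the blue carton in the last check, so I relied on the earlier pictures, which show it standing.
- The red carton's measured top came out 14 mm low. I put this down to its side now being visible in the side view, and earlier pictures show it standing. The detector's one report of it matched its x, y but gave a height near zero, so I set that aside.
- I had used up the picture limit, so I viewed no final picture after the release.

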